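Size a flanged hub in a stepped bore gauge

ROBOT

A 6-joint arm with a two-finger parallel gripper is mounted at the origin on the work surface; the furniture and walls round the work are solid. World frame = base frame: x ahead of the robot, y to its left, z up, the work surface at z = 0. Lengths are in m, angles in rad, forces in N, time in s.
With the tool pointing down it reaches from about 0.425 to 1.125 m from the base axis. Payload 14.9 kg.
Tool frame: the origin (TCP) lies midway between the tips of the shut fingers; the grasp point (between the pads) lies 19 mm behind it (robot.pinch_z is the distance from the TCP to the grasp point, in m); z points along the fingers, y is the line along which they close (so a half turn about z gives the same grasp; the last joint's range is limited). The gripper opens to 91 mm and grips with 3 to 60 N. Pads are 32 mm wide; open, the fingers measure 118 mm over their backs; the gripper's body (76 mm by 178 mm) begins 60 mm behind the grasp point.
Start: joints at [-1.156, 0.379, 1.734, -0, 1.028, -0.033], TCP at [0.303, -0.631, 0.188] pointing down, gripper open.
Joint ranges: [-2.77, 2.77], [-0.74, 2.19], [0, 2.66], [-1.06, 4.2], [0.31, 2.87], [-3.08, 3.08]. Speed limits (rad/s): [1.89, 1.89, 2.39, 3.14, 3.14, 3.14].

INTERFACE

Orientations are given as a 3x3 rotation matrix whose columns are the frame's x, y, z axes.
In Python, from plant import robot, snapshot, ticket gives the robot as it stands.
- The arm moves only by the tool jog_arm, never from a script. Its argument "rows" is a list that holds one entry, the list of rows, each a list of 5 numbers: the shift along the tool's x, y, z in mm, then the turn about the tool's z in degrees, then the finger opening in mm, from 0 to 91.2. A call has 1 to 12 rows; each row is the pose to reach, as a shift and turn from the pose commanded when the call began, along the tool's axes at that moment; what a row does not reach only later rows make up. A row lasts 1/10 s, in which the tool goes at most 50 mm and 8.59 degrees, less where a joint would pass 70% of its speed; a pose out of reach is approached as far as the arm can. A call with a gripper value outside its range is refused whole. The fingers move at their own pace and stop on an object; "grip_force" is the grip in N (left out, the last holds). Time passes only in rows, so rows that repeat a pose let the fingers close. It gives the time, the measured TCP pose, the force, the opening and the grip force at its end, in the units of the state.
- robot.observe(): the state, without advancing time (a new reading comes with each control period).
- snapshot(name): name is "side" or "top"; returns a dict with "image" (480x640x3 uint8, blue, green, red), "z_map" (480x640 float32, m along the optical axis (not along the pixel's ray), 0 where there is no reading), "fx", "fy", "cx", "cy" (pixels), "k1" (the pictures are not rectified: a ray, as slopes to the right and down, at radius r is drawn at 1 + k1 r^2 times it, then the intrinsics apply), "T" (4x4, takes a point from camera to world coordinates). Camera axes: x right, y down, z forward; pixel columns grow to the right and rows downward; lengths in m; the calibration is good to about 2 mm. A picture is of the moment at which its call begins.
- ticket.hand_in(): hands the job in; it is judged then, once.
The state is a dict: "t": time; "qpos": joint angles; "joint_vel": joint speeds; "joint_efforts": joint torques, N m; "ee_pos": TCP position; "ee_rot": TCP orientation; "ft_force": force on the tool from outside, world axes, zero at the start; "torque": the same for the moment, N m; "width": finger opening in m; "finger_force": force on a finger pad.
Only numpy, scipy, OpenCV 4.12 (cv2) and the standard library are available. Lean on these libraries where they do the work, as an engineer would, in place of code of your own. Each camera call takes 0.05 s, during which the arm holds its last target. There are 200 camera calls.

TASK

Find the size of the flanged hub that stands on the cork pad: pick it up by its black knob and try its plug in the bores of the stepped gauge, the smallest first and then each next larger one in turn, setting it over each bore and pressing lightly without forcing it. Push it home in the first bore that takes it, flange flat on the step, and leave it there, let go. Leave the two hubs in the tray and the paint pots alone.

Things in the scene. Friction and masses are not known exactly. Their poses are not given: they have to be found in the camera images.
- hub_a: one of three look-alike flanged hubs, 0.12 kg. Origin: centre of the plug's underside, z up. From below: round steel plug 14 mm tall, foot chamfered 1 mm, diameter 28, 32 or 36 mm (each hub another; not told which); brass flange, 46 mm diameter, 14 to 19 mm above the origin; round black knob to grip, 24 mm diameter, 19 to 46 mm. Which hub stands on the pad changes
- hub_b: one of three look-alike flanged hubs, 0.12 kg. Origin: centre of the plug's underside, z up. From below: round steel plug 14 mm tall, foot chamfered 1 mm, diameter 28, 32 or 36 mm (each hub another; not told which); brass flange, 46 mm diameter, 14 to 19 mm above the origin; round black knob to grip, 24 mm diameter, 19 to 46 mm. Which hub stands on the pad changes
- hub_c: one of three look-alike flanged hubs, 0.12 kg. Origin: centre of the plug's underside, z up. From below: round steel plug 14 mm tall, foot chamfered 1 mm, diameter 28, 32 or 36 mm (each hub another; not told which); brass flange, 46 mm diameter, 14 to 19 mm above the origin; round black knob to grip, 24 mm diameter, 19 to 46 mm. Which hub stands on the pad changes
- pad: cork pad, 80 x 80 x 4 mm, fixed to the bench; the hub to be sized stands upright near its middle. Origin: centre of the underside
- tray: shallow blue tray, 130 x 70 x 14 mm (floor 4 mm), fixed, holding the other two hubs. Origin: centre of the underside
- gauge: gauge, fixed: aluminium block, four steps, each 64 (x) x 58 (y) mm, a bore in the middle of each, 58 mm apart in a row; steps rise and bores grow along its +y. The block lies on rubber, gives 0.2 mm/N, at most 4 mm. The fitting bore is 1.2 mm wider than the plug (goes in to its flange); the next smaller is 2.8 mm too small: the plug stops at its mouth. Origin: centre of underside
- bore1 (a point): centre of the mouth of the gauge's bore 1, level with the top of its step, which is 30 mm above the bench. Bore 25.2 mm diameter, right through, with a 1 mm chamfer at the mouth (the smallest)
- bore2 (a point): centre of the mouth of the gauge's bore 2, level with the top of its step, which is 35 mm above the bench. Bore 29.2 mm diameter, right through, with a 1 mm chamfer at the mouth
- bore3 (a point): centre of the mouth of the gauge's bore 3, level with the top of its step, which is 40 mm above the bench. Bore 33.2 mm diameter, right through, with a 1 mm chamfer at the mouth
- bore4 (a point): centre of the mouth of the gauge's bore 4, level with the top of its step, which is 45 mm above the bench. Bore 37.2 mm diameter, right through, with a 1 mm chamfer at the mouth (the largest)
- pot_red: red paint pot, 36 mm diameter, 43 mm tall, standing loose; not to be disturbed. Origin: centre of the underside
- pot_white: white paint pot, 36 mm diameter, 43 mm tall, standing loose; not to be disturbed. Origin: centre of the underside
- pot_blue: blue paint pot, 36 mm diameter, 43 mm tall, standing loose; not to be disturbed. Origin: centre of the underside
Mind the look-alikes: they are no part of the job. What is shaped like the hub_c but green or purple is not meant.

How it is judged:
On the way, in this order (a step that is already met when the one before it is completed fails the run):
1. the hub's plug is pressed (over 1.5 N) on the mouth of the smallest bore, within 4 mm of its centre (((horizontal distance between hub_c and bore1 below 0.004 m and z of hub_c in the frame of bore1 below 0.004 m and contact force between hub_c and gauge above 1.5 N) or (horizontal distance between hub_a and bore1 below 0.004 m and z of hub_a in the frame of bore1 below 0.004 m and contact force between hub_a and gauge above 1.5 N) or (horizontal distance between hub_b and bore1 below 0.004 m and z of hub_b in the frame of bore1 below 0.004 m and contact force between hub_b and gauge above 1.5 N))), for 0.1 s.
2. then it is tried in the second bore in the same way (or starts into it, if that is the one that fits) (((horizontal distance between hub_c and bore2 below 0.004 m and z of hub_c in the frame of bore2 below 0.004 m) or (horizontal distance between hub_a and bore2 below 0.004 m and z of hub_a in the frame of bore2 below 0.004 m and contact force between hub_a and gauge above 1.5 N) or (horizontal distance between hub_b and bore2 below 0.004 m and z of hub_b in the frame of bore2 below 0.004 m and contact force between hub_b and gauge above 1.5 N))), for 0.05 s.
3. then it is home in the second bore if that fits; else it is tried in the third bore (or starts into it, if that is the one that fits) (((horizontal distance between hub_c and bore2 below 0.002 m and z of hub_c in the frame of bore2 below -0.0125 m and angle between hub_c's own z axis and vertical below 0.06 rad) or (horizontal distance between hub_a and bore3 below 0.004 m and z of hub_a in the frame of bore3 below 0.004 m) or (horizontal distance between hub_b and bore3 below 0.004 m and z of hub_b in the frame of bore3 below 0.004 m and contact force between hub_b and gauge above 1.5 N))), for 0.05 s.
At the end, for the whole second after the job is handed in: the hub from the pad stands still and upright (within 0.06 rad) in the smallest bore that takes it, within 2 mm of its centre and at least 12.5 mm of its 14 mm deep, so that the flange lies on the step; the other two hubs stand in the tray ((((horizontal distance between hub_c and bore2 below 0.002 m and z of hub_c in the frame of bore2 below -0.0125 m and angle between hub_c's own z axis and vertical below 0.06 rad) and linear speed of hub_c below 0.01 m/s and horizontal distance between each of hub_a, hub_b and tray below 0.06 m and angle between each of hub_a, hub_b's own z axis and vertical below 0.1 rad) or ((horizontal distance between hub_a and bore3 below 0.002 m and z of hub_a in the frame of bore3 below -0.0125 m and angle between hub_a's own z axis and vertical below 0.06 rad) and linear speed of hub_a below 0.01 m/s and horizontal distance between each of hub_c, hub_b and tray below 0.06 m and angle between each of hub_c, hub_b's own z axis and vertical below 0.1 rad) or ((horizontal distance between hub_b and bore4 below 0.002 m and z of hub_b in the frame of bore4 below -0.0125 m and angle between hub_b's own z axis and vertical below 0.06 rad) and linear speed of hub_b below 0.01 m/s and horizontal distance between each of hub_c, hub_a and tray below 0.06 m and angle between each of hub_c, hub_a's own z axis and vertical below 0.1 rad))); the robot touches nothing.
It fails at once if a hub is forced against the gauge with more than 25 N (contact force between any of hub_c, hub_a, hub_b and gauge above 25 N).
It fails at once if a hub is put 3 mm or more into a larger bore than the first that takes it ((horizontal distance between hub_c and bore3 below 0.008 m and z of hub_c in the frame of bore3 below -0.003 m) or (horizontal distance between hub_c and bore4 below 0.008 m and z of hub_c in the frame of bore4 below -0.003 m) or (horizontal distance between hub_a and bore4 below 0.008 m and z of hub_a in the frame of bore4 below -0.003 m)).
It fails at once if a paint pot is moved by more than 15 mm (distance of any of pot_red, pot_white, pot_blue from where it was at the start of the episode above 0.015 m).
It fails at once if a hub other than the one from the pad leaves its place in the tray (two hubs out of the tray) (horizontal distance between each of hub_a, hub_b and tray above 0.06 m or horizontal distance between each of hub_a, hub_c and tray above 0.06 m or horizontal distance between each of hub_b, hub_c and tray above 0.06 m).
It also fails if it takes over 72 s, if anything falls off the work surface, if the arm or the gripper's body presses on something with over 40 N, if the wrist force passes 120 N, or if a joint passes its speed limit or range.

## Working session

There is one attempt and no reset: what is moved stays moved. The work goes in short steps, Python scripts to look and compute and a tool call to move; the robot and the scene stay as the last step left them, time stands still between calls to the robot, and variables do not carry over. Pictures are saved under pics/ and viewed, at most 10 in all, crops included, and the job is handed in when it is done.

Besides the shell and the picture viewer there is one more tool, called after "Request:" as a command line: name --argument value ..., lists and objects as JSON in quotes. jog_arm: Moves the arm, as the interface text tells. Its arguments: {"type":"object","properties":{"rows":{"type":"array","items":{"type":"array","items":{"type":"array","items":{"type":"number"}}}},"grip_force":{"type":"number"}},"required":["rows"]}

```bash
mkdir -p pics
cat > h.py <<'E'
import numpy as np, cv2
from plant import robot, snapshot, ticket
def world(s,u,v,z=None):
    K=np.array([[s['fx'],0,s['cx']],[0,s['fy'],s['cy']],[0,0,1.]])
    p=cv2.undistortPoints(np.array([[[u,v]]],float),K,np.array([s['k1'],0,0,0.]))[0,0]
    d=np.array([p[0],p[1],1.]);T=s['T']
    if z is None: d=d*s['z_map'][int(round(v)),int(round(u))]
    else: d=d*((z-T[2,3])/(T[:3,:3]@d)[2])
    return T[:3,:3]@d+T[:3,3]
E
python3 - <<'E'
from h import *
for n in('top','side'):
    s=snapshot(n);cv2.imwrite(f'pics/{n}0.png',s['image']);print(n,s['T'].round(3).tolist(),s['fx'],s['k1'])
o=robot.observe();print(o['t'],o['ee_pos'],o['ee_rot'],o['width'],o['ft_force'])
E
```

```text
top [[-0.017, -0.999, 0.049, 0.531], [-1.0, 0.016, -0.001, 0.077], [0.0, -0.049, -0.999, 0.937], [0.0, 0.0, 0.0, 1.0]] 438.8224125211031 0.01918787118762944
side [[-0.988, -0.066, 0.139, 0.436], [-0.154, 0.382, -0.911, 1.045], [0.008, -0.922, -0.387, 0.474], [0.0, 0.0, 0.0, 1.0]] 437.64199246945554 -0.016195827571302022
0.1 [ 0.30294921 -0.63064013  0.18757695] [[ 9.01405155e-01  4.32976454e-01 -3.70462513e-04]
 [ 4.32976611e-01 -9.01404735e-01  8.70495446e-04]
 [ 4.29673678e-05 -9.45070686e-04 -9.99999552e-01]] 0.09155894541304253 [ 0.32607707  0.08941033 -0.18119139]
```

View pics/top0.png

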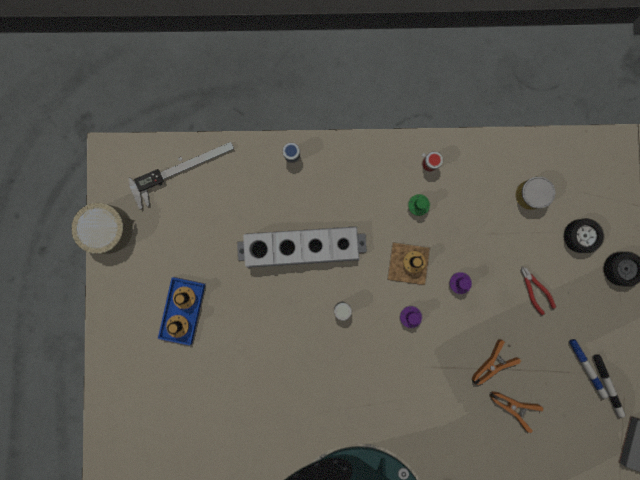

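View pics/side0.png

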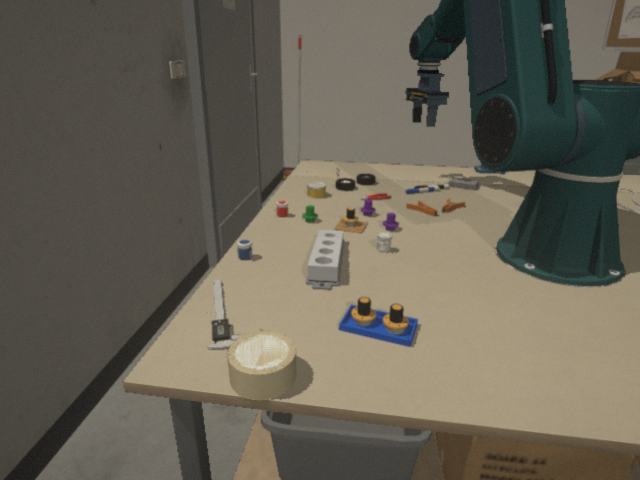

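The top view shows the pad hub's knob at about (416,260), bore 1 to bore 4 at (344,244), (316,246), (288,247) and (259,249), the tray at (182,312), and the white pot at (343,312). I'll enlarge the gauge and pad area.

Run:
```python
from h import *
s=snapshot('top');a=s['image'][215:290,235:435];cv2.imwrite('pics/crop1.png',cv2.resize(a,None,fx=4,fy=4,interpolation=cv2.INTER_CUBIC))
for (u,v,z) in [(343.5,244,.03),(315.5,246,.035),(287.5,247.5,.04),(259,249,.045),(416,261,.05)]: print(world(s,u,v,z).round(4), world(s,u,v).round(4))
for p in [(434,160),(343,312),(291,152),(418,205),(460,283),(411,317),(350,255),(408,250)]: print(p,world(s,*p).round(3))
```

```text
[0.5578 0.0232 0.03  ] [0.5584 0.0219 0.0084]
[0.5545 0.0811 0.035 ] [0.5551 0.0812 0.0101]
[0.5522 0.1384 0.04  ] [0.5529 0.1404 0.0114]
[0.55  0.196 0.045] [0.5509 0.2012 0.0059]
[ 0.5205 -0.1211  0.05  ] [ 0.5205 -0.1211  0.0504]
(434, 160) [ 0.727 -0.165  0.044]
(343, 312) [0.42  0.028 0.044]
(291, 152) [0.748 0.128 0.044]
(418, 205) [ 0.634 -0.129  0.046]
(460, 283) [ 0.475 -0.21   0.046]
(411, 317) [ 0.408 -0.109  0.044]
(350, 255) [0.535 0.01  0.03 ]
(408, 250) [ 0.544 -0.115  0.003]
```

View pics/crop1.png

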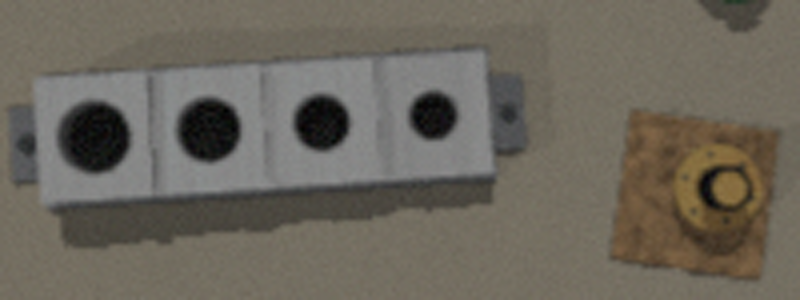

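Run:
```python
from h import *
from scipy.spatial.transform import Rotation as R
s=snapshot('top');im=s['image'];g=im.max(2)
B=np.array([[343.4,243.5],[315.1,245.1],[286.8,246.9],[257.9,248.6]])
big=cv2.resize(g,None,fx=8,fy=8,interpolation=cv2.INTER_CUBIC)
P=[]
for i,(u,v) in enumerate(B):
    m=np.zeros(big.shape,np.uint8);cv2.circle(m,(int(u*8),int(v*8)),int((7.5+i)*8),255,-1)
    t=((big<75)&(m>0)).astype(np.uint8)
    n,l,st,c=cv2.connectedComponentsWithStats(t);k=1+st[1:,4].argmax()
    q=(c[k]+.5)/8-.5;w=world(s,*q,.03+.005*i);P.append(w)
    print(q.round(2),(st[k,2:4]/8),w.round(4),world(s,u,v,.03+.005*i).round(4))
P=np.array(P)[:,:2];L=np.array([-87,-29,29,87])/1e3
d=(P*L[:,None]).sum(0)/(L@L);print('scale',np.linalg.norm(d),'yaw',np.degrees(np.arctan2(-d[0],d[1])));d/=np.linalg.norm(d)
print('fit',(P.mean(0)+L[:,None]*d).round(4))
for z,q in((.05,(417.0,261.6)),(.023,(414.0,262.0))): print(world(s,*q,z).round(4))
# height-band centroids of the hub
zz=s['z_map']
pts=np.array([world(s,u,v) for u in range(395,436) for v in range(243,282)])
for a,b in((.045,.056),(.018,.028)):
    k=(pts[:,2]>a)&(pts[:,2]<b);p=pts[k];print(k.sum(),p.mean(0).round(4),((p.max(0)+p.min(0))/2).round(4),np.ptp(p,axis=0).round(4))
```

```text
[342.86 243.5 ] [11.75 11.75] [0.5589 0.0245 0.03  ] [0.5588 0.0234 0.03  ]
[314.99 245.25] [13.625 13.625] [0.556  0.0821 0.035 ] [0.5564 0.0819 0.035 ]
[286.79 247.04] [15.5  15.75] [0.5532 0.1398 0.04  ] [0.5535 0.1398 0.04  ]
[258.19 248.85] [17.75  17.625] [0.5504 0.1976 0.045 ] [0.5509 0.1982 0.045 ]
scale 0.9962729164011145 yaw 2.811645077905335
fit [[0.5589 0.0241]
 [0.556  0.0821]
 [0.5532 0.14  ]
 [0.5503 0.1979]]
[ 0.5193 -0.1231  0.05  ]
[ 0.5182 -0.123   0.023 ]
114 [ 0.5196 -0.1221  0.0493] [ 0.5195 -0.1223  0.0489] [0.0223 0.023  0.007 ]
246 [ 0.5197 -0.1196  0.0225] [ 0.5193 -0.1222  0.0225] [0.0439 0.0445 0.0089]
```

Request:
jog_arm --rows '[[[35, -30, 0, -5, 80], [69, -61, 0, -11, 80], [104, -91, 10, -17, 80], [138, -121, 20, -22, 80], [173, -152, 30, -28, 80], [208, -182, 40, -34, 80], [242, -213, 50, -39, 80], [277, -243, 60, -45, 80], [311, -273, 70, -50, 80], [346, -304, 80, -56, 80], [381, -334, 88, -62, 80], [415, -364, 88, -67, 80]]]'

```text
t: 1.4
ee_pos: [0.5194, -0.1212, 0.0992]
ee_rot: [[-0.051, 0.999, -0.001], [0.999, 0.051, 0.0], [0.0, -0.001, -1.0]]
ft_force: [0.7, -0.2, 0.2]
width: 0.0796
finger_force: 0.0
```

Request:
jog_arm --rows '[[[0, 0, 0, 0, 70], [0, 0, 0, 0, 60], [0, 0, 0, 0, 60]]]'

```text
t: 1.7
ee_pos: [0.5193, -0.1238, 0.1001]
ee_rot: [[-0.045, 0.999, -0.0], [0.999, 0.045, -0.0], [-0.0, -0.0, -1.0]]
ft_force: [0.5, -0.6, 0.1]
width: 0.0605
finger_force: 0.0
```

Run:
```python
from h import *
o=robot.observe();print(o['t'],o['ee_pos'],o['ee_rot'].round(4),o['width'],o['ft_force'],o['qpos'])
s=snapshot('side');cv2.imwrite('pics/s1.png',cv2.resize(s['image'][130:290,270:430],None,fx=4,fy=4,interpolation=cv2.INTER_CUBIC)[:600])
d=np.array([.5195,-.1225])-o['ee_pos'][:2];print(1e3*np.append(d,0)@o['ee_rot'])
```

```text
1.7 [ 0.51929502 -0.12381736  0.10014842] [[-4.52e-02  9.99e-01 -1.00e-04]
 [ 9.99e-01  4.52e-02 -1.00e-04]
 [-1.00e-04 -1.00e-04 -1.00e+00]] 0.060525946018583604 [ 0.486251   -0.5829188   0.05554382] [-2.77655862e-01  2.50332867e-01  2.10768667e+00 -1.70288566e-04
  7.83630655e-01 -3.22784465e-01]
[ 1.30674149e+00  2.64359937e-01 -1.49601775e-04]
```

View pics/s1.png

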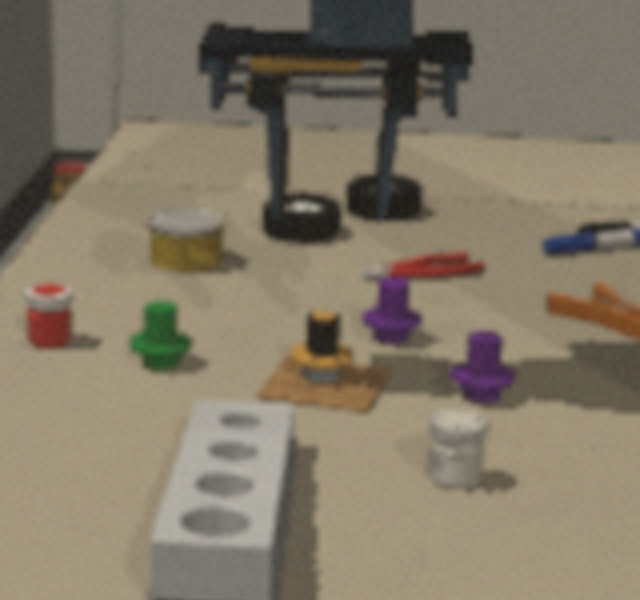

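The side crop shows the open fingers either side of the line down to the hub at (322,345), with nothing in the way of the descent.

Request:
jog_arm --rows '[[[0, 0, 20, 0, 60], [0, 0, 40, 0, 60], [0, 0, 60, 0, 60], [0, 0, 70, 0, 60], [0, 0, 73, 0, 60], [0, 0, 73, 0, 60], [0, 0, 73, 0, 60], [0, 0, 73, 0, 60]]]'

```text
t: 2.55
ee_pos: [0.5201, -0.1234, 0.0279]
ee_rot: [[-0.046, 0.999, 0.001], [0.999, 0.046, -0.0], [-0.0, 0.001, -1.0]]
ft_force: [-0.1, -0.1, -0.3]
width: 0.06
finger_force: 0.0
```

Request:
jog_arm --rows '[[[0, 0, 0, 0, 30], [0, 0, 0, 0, 20], [0, 0, 0, 0, 15], [0, 0, 0, 0, 15], [0, 0, 0, 0, 15], [0, 0, 0, 0, 15], [0, 0, 0, 0, 15], [0, 0, 0, 0, 15]]]' --grip_force 30

```text
t: 3.35
ee_pos: [0.5196, -0.1232, 0.0271]
ee_rot: [[-0.046, 0.999, 0.0], [0.999, 0.046, -0.0], [-0.0, 0.0, -1.0]]
ft_force: [-0.1, -0.3, 0.4]
width: 0.0154
finger_force: 0.0
```

Run:
```python
from h import *
o=robot.observe();print(o['t'],o['ee_pos'],o['width'],o['finger_force'],o['ft_force'])
s=snapshot('side');cv2.imwrite('pics/s2.png',cv2.resize(s['image'][160:260,300:430],None,fx=6,fy=6,interpolation=cv2.INTER_CUBIC)[:600])
```

```text
3.35 [ 0.51958436 -0.12319308  0.02714177] 0.015431586460109266 0.0 [-0.06177895 -0.2645829   0.41804652]
```

View pics/s2.png

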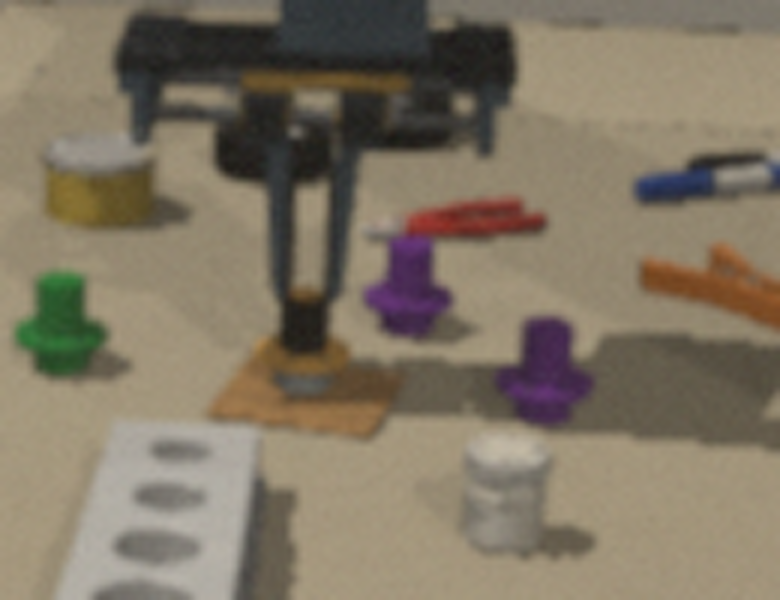

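```bash
cat >> h.py <<'E'
def proj(s,p):
    T=np.linalg.inv(s['T']);K=np.array([[s['fx'],0,s['cx']],[0,s['fy'],s['cy']],[0,0,1.]])
    return cv2.projectPoints(np.array([p],float),cv2.Rodrigues(T[:3,:3])[0],T[:3,3],K,np.array([s['k1'],0,0,0.]))[0][0,0]
E
python3 - <<'E'
from h import *
s=snapshot('side');o=robot.observe()
c=lambda p:((proj(s,p)-[300,160])*6).round()
e=o['ee_pos']
for p in (e,e+[0,0,.023],e+[0,-.05,0],[.5195,-.1225,.05],[.5195,-.1225,.004],[.559,.0241,.03]):print(np.round(p,4),c(p))
for u,v in((281,285),(337,285),(305,295),(305,330),(338,297),(283,295),(283,240),(341,240)):
    print((u,v),world(s,u/6+300,v/6+160).round(4))
E
```

```text
[ 0.5196 -0.1232  0.0271] [304. 338.]
[ 0.5196 -0.1232  0.0501] [306. 293.]
[ 0.5196 -0.1732  0.0271] [313. 302.]
[ 0.5195 -0.1225  0.05  ] [306. 293.]
[ 0.5195 -0.1225  0.004 ] [302. 384.]
[0.559  0.0241 0.03  ] [182. 448.]
(281, 285) [ 0.5299 -0.1045  0.06  ]
(337, 285) [ 0.5041 -0.1069  0.0607]
(305, 295) [ 0.5193 -0.1139  0.0523]
(305, 330) [ 0.5187 -0.1153  0.0343]
(338, 297) [ 0.5116 -0.2464  0.004 ]
(283, 295) [ 0.5289 -0.1057  0.0547]
(283, 240) [ 0.53   -0.1075  0.081 ]
(341, 240) [ 0.5033 -0.1089  0.0821]
```

Run:
```python
from h import *
s=snapshot('side')
pts=np.array([world(s,u,v) for u in range(335,370) for v in range(170,225)])
k=(pts[:,1]>-.15)&(pts[:,1]<-.09)&(abs(pts[:,0]-.5195)<.04)&(pts[:,2]>.02);p=pts[k]
for a in np.arange(.02,.1,.005):
    q=p[(p[:,2]>=a)&(p[:,2]<a+.005)]
    if len(q):print(round(a,3),len(q),q[:,0].min().round(4),q[:,0].max().round(4),np.median(q[:,1]).round(4))
t=snapshot('top');print([proj(t,x) for x in ([.5195,-.1225,.05],[.5195,-.1225,.03])])
```

```text
0.02 44 0.4981 0.5414 -0.1109
0.025 33 0.5011 0.5391 -0.1137
0.03 12 0.51 0.5298 -0.1137
0.035 15 0.5101 0.5299 -0.1124
0.04 16 0.5105 0.5305 -0.1137
0.045 13 0.5084 0.5302 -0.115
0.05 19 0.5082 0.5295 -0.1211
0.055 9 0.5043 0.5323 -0.107
0.06 9 0.5018 0.5325 -0.1046
0.065 11 0.5016 0.5326 -0.105
0.07 13 0.502 0.5329 -0.1065
0.075 14 0.5 0.5361 -0.1068
0.08 14 0.4999 0.5359 -0.1051
0.085 13 0.4999 0.5359 -0.1063
0.09 17 0.5003 0.5361 -0.1069
0.095 16 0.5003 0.5365 -0.106
[array([416.68542625, 261.49372785]), array([414.49922519, 261.40260972])]
```

The picture and its depth put the finger tips at z ≈ 0.053, just above the knob. The reported TCP z is 0.027, so the real tips sit about 25 mm higher than reported. I'll open and go down by the seen amount, watching the force.

Request:
jog_arm --rows '[[[0, 1, 0, 0, 60], [0, 1, 0, 0, 60], [0, 1, 0, 0, 60], [0, 1, 0, 0, 60], [0, 1, 0, 0, 60], [0, 1, 4, 0, 60], [0, 1, 8, 0, 60], [0, 1, 12, 0, 60], [0, 1, 16, 0, 60], [0, 1, 18, 0, 60], [0, 1, 18, 0, 60]]]'

```text
t: 4.65
ee_pos: [0.5203, -0.1231, 0.0087]
ee_rot: [[-0.046, 0.999, -0.001], [0.999, 0.046, 0.0], [0.0, -0.001, -1.0]]
ft_force: [0.4, -0.3, 1.1]
width: 0.0603
finger_force: 0.0
```

Request:
jog_arm --rows '[[[0, 0, 2, 0, 60], [0, 0, 4, 0, 60], [0, 0, 4, 0, 60], [0, 0, 4, 0, 60]]]'

```text
t: 5.05
ee_pos: [0.5205, -0.1232, 0.0051]
ee_rot: [[-0.046, 0.999, -0.0], [0.999, 0.046, 0.0], [0.0, -0.0, -1.0]]
ft_force: [-0.5, -0.3, -0.6]
width: 0.0601
finger_force: 0.0
```

Run:
```python
from h import *
s=snapshot('side')
pts=np.array([world(s,u,v) for u in range(325,380) for v in range(170,235)])
k=(pts[:,1]>-.15)&(pts[:,1]<-.09)&(abs(pts[:,0]-.5195)<.06)&(pts[:,2]>.01);p=pts[k]
for a in np.arange(.015,.07,.005):
    q=p[(p[:,2]>=a)&(p[:,2]<a+.005)]
    f=[q[q[:,0]<.49],q[q[:,0]>.545]]
    print(round(a,3),[(len(g),g.min(0)[:2].round(4),g.max(0)[:2].round(4)) for g in f if len(g)])
o=robot.observe();print(o['ee_pos'],o['width'],o['ft_force'])
```

```text
0.015 []
0.02 []
0.025 []
0.03 [(3, array([ 0.4815, -0.1139]), array([ 0.4869, -0.105 ])), (3, array([ 0.5512, -0.1078]), array([ 0.5545, -0.1038]))]
0.035 [(4, array([ 0.4813, -0.1096]), array([ 0.487, -0.106])), (6, array([ 0.549 , -0.1138]), array([ 0.5567, -0.1016]))]
0.04 [(5, array([ 0.4813, -0.1139]), array([ 0.4873, -0.1026])), (5, array([ 0.5494, -0.1114]), array([ 0.5569, -0.1013]))]
0.045 [(4, array([ 0.4816, -0.1112]), array([ 0.4875, -0.1041])), (7, array([ 0.5492, -0.109 ]), array([ 0.557, -0.101]))]
0.05 [(7, array([ 0.4819, -0.113 ]), array([ 0.4879, -0.1031])), (7, array([ 0.5491, -0.1083]), array([ 0.5574, -0.1031]))]
0.055 [(3, array([ 0.4822, -0.1076]), array([ 0.4877, -0.1029])), (6, array([ 0.5492, -0.1082]), array([ 0.5575, -0.1046]))]
0.06 [(6, array([ 0.4823, -0.1081]), array([ 0.488 , -0.1054])), (6, array([ 0.5495, -0.1077]), array([ 0.5574, -0.1021]))]
0.065 [(7, array([ 0.4802, -0.1127]), array([ 0.4883, -0.1058])), (7, array([ 0.549 , -0.1074]), array([ 0.5577, -0.1018]))]
0.07 [(6, array([ 0.48  , -0.1112]), array([ 0.4886, -0.1047])), (7, array([ 0.5491, -0.1055]), array([ 0.5605, -0.1014]))]
[ 0.52060167 -0.12314992  0.00518631] 0.060072192552621036 [ 0.03992265  0.85000941 -0.20222922]
```

Request:
jog_arm --rows '[[[0, 0, 0, 0, 30], [0, 0, 0, 0, 20], [0, 0, 0, 0, 15], [0, 0, 0, 0, 15], [0, 0, 0, 0, 15], [0, 0, 0, 0, 15], [0, 0, 0, 0, 15], [0, 0, 0, 0, 15]]]' --grip_force 35

```text
t: 5.9
ee_pos: [0.5206, -0.1232, 0.0051]
ee_rot: [[-0.046, 0.999, 0.0], [0.999, 0.046, 0.0], [0.0, 0.0, -1.0]]
ft_force: [0.6, -0.7, -0.4]
width: 0.023
finger_force: 35.0
```

Request:
jog_arm --rows '[[[0, 0, -10, 0, 15], [0, 0, -30, 0, 15], [0, 0, -50, 0, 15], [0, 0, -70, 0, 15], [0, 0, -80, 0, 15], [0, 0, -80, 0, 15], [0, 0, -80, 0, 15]]]'

```text
t: 6.6
ee_pos: [0.5203, -0.1231, 0.0848]
ee_rot: [[-0.046, 0.999, -0.0], [0.999, 0.046, 0.0], [0.0, -0.0, -1.0]]
ft_force: [-0.7, -0.0, -0.3]
width: 0.0234
finger_force: 35.0
```

Run:
```python
from h import *
o=robot.observe();e=o['ee_pos'];print(o['t'],e,o['width'],o['finger_force'],o['ft_force'])
s=snapshot('side');c=proj(s,e+[0,0,.03]).astype(int)
cv2.imwrite('pics/s3.png',cv2.resize(s['image'][c[1]-45:c[1]+45,c[0]-60:c[0]+60],None,fx=6,fy=6,interpolation=cv2.INTER_CUBIC));print(c)
```

```text
6.6 [ 0.52033434 -0.1230758   0.08483809] 0.023373079418153725 34.996106028556824 [-0.65744111 -0.0028046  -0.31444644]
[351 186]
```

View pics/s3.png

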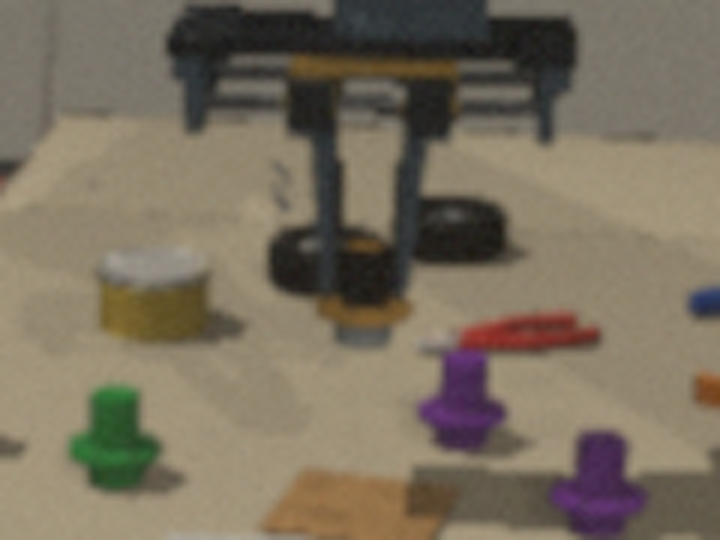

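The hub is held upright in the fingers: flange at (362,308), plug at (362,335). Next I'll move over bore 1.

Request:
jog_arm --rows '[[[20, 6, 0, 0, 15], [50, 16, 0, 0, 15], [80, 26, 0, 0, 15], [110, 36, 0, 0, 15], [135, 44, 0, 0, 15], [144.5, 46.5, 0, 0, 15], [144.5, 46.5, 10, 0, 15], [144.5, 46.5, 25, 0, 15], [144.5, 46.5, 35, 0, 15], [144.5, 46.5, 40, 0, 15], [144.5, 46.5, 40, 0, 15], [144.5, 46.5, 40, 0, 15]]]'

```text
t: 7.85
ee_pos: [0.5603, 0.023, 0.0451]
ee_rot: [[-0.046, 0.999, -0.0], [0.999, 0.046, 0.0], [0.0, -0.0, -1.0]]
ft_force: [-0.2, 0.3, -0.5]
width: 0.0232
finger_force: 35.0
```

Run:
```python
from h import *
o=robot.observe();e=o['ee_pos'];print(o['t'],e,o['width'],o['ft_force'],o['torque'])
s=snapshot('side');c=proj(s,e).astype(int)
cv2.imwrite('pics/s4.png',cv2.resize(s['image'][c[1]-35:c[1]+55,c[0]-60:c[0]+60],None,fx=6,fy=6,interpolation=cv2.INTER_CUBIC));print(c)
f=lambda p:((proj(s,p)-c+[60,35])*6).round()
for k,b in enumerate([(.5589,.0241),(.556,.0821),(.5532,.14),(.5503,.1979)]): print('bore',f([*b,.03+.005*k]))
print('hub flange pred',f([e[0]-.001,e[1],e[2]+.013+.0025]), 'px/mm',f(e+[.01,0,0])-f(e))
```

```text
7.85 [0.56033952 0.02301755 0.0451067 ] 0.023179802039493342 [-0.2265175   0.25822781 -0.45002315] [-0.00685417 -0.06999414 -0.01007407]
[330 229]
bore [363. 244.]
bore [352. 289.]
bore [339. 339.]
bore [326. 395.]
hub flange pred [363. 177.] px/mm [-23.  -1.]
```

View pics/s4.png

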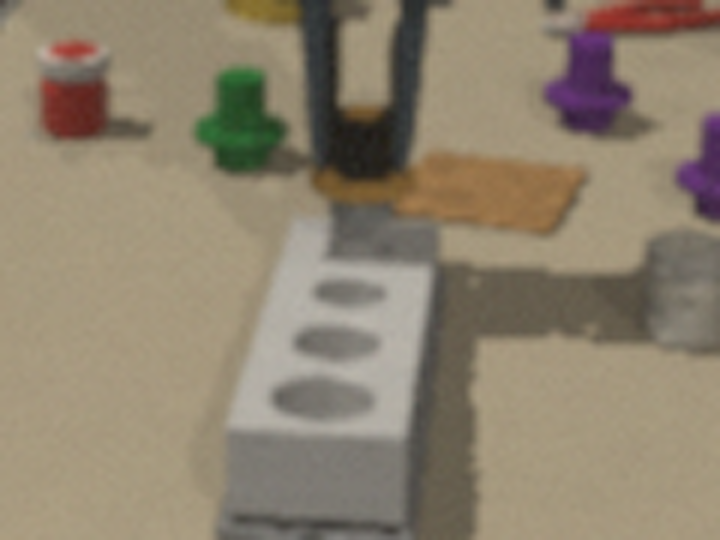

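The side view has the flange centred at u = 363. Bores 2 to 4 are seen at 349, 336 and 323, each 3 px left of prediction, so the hub is on the bore 1 axis to within about 1 mm. I'll lower it onto bore 1 gently.

Request:
jog_arm --rows '[[[0, 0.5, 4, 0, 15], [0, 0.5, 8, 0, 15], [0, 0.5, 11, 0, 15], [0, 0.5, 12, 0, 15], [0, 0.5, 13, 0, 15], [0, 0.5, 13.5, 0, 15], [0, 0.5, 13.5, 0, 15]]]'

```text
t: 8.6
ee_pos: [0.5608, 0.0234, 0.0316]
ee_rot: [[-0.046, 0.999, -0.0], [0.999, 0.046, 0.0], [0.0, -0.0, -1.0]]
ft_force: [0.6, -0.6, -1.1]
width: 0.0225
finger_force: 35.0
```

Request:
jog_arm --rows '[[[0, 0, 0.5, 0, 15], [0, 0, 1, 0, 15], [0, 0, 1, 0, 15]]]'

```text
t: 8.9
ee_pos: [0.5609, 0.0234, 0.0308]
ee_rot: [[-0.046, 0.999, 0.0], [0.999, 0.046, 0.0], [0.0, 0.0, -1.0]]
ft_force: [-0.7, 1.1, 2.3]
width: 0.023
finger_force: 35.0
```

```bash
cat > o.py <<'E'
from h import *
o=robot.observe();print(o['t'],o['ee_pos'].round(5),o['width'].round(4),o['ft_force'].round(2),o['torque'].round(3))
E
python3 o.py
```

```text
Traceback (most recent call last):
  File "o.py", line 2, in <module>
    o=robot.observe();print(o['t'],o['ee_pos'].round(5),o['width'].round(4),o['ft_force'].round(2),o['torque'].round(3))
                                                        ^^^^^^^^^^^^^^^^
AttributeError: 'float' object has no attribute 'round'
```

Request:
jog_arm --rows '[[[0, 0, 0.5, 0, 15], [0, 0, 1, 0, 15], [0, 0, 1, 0, 15]]]'

```text
t: 9.2
ee_pos: [0.5609, 0.0234, 0.0298]
ee_rot: [[-0.046, 0.999, 0.0], [0.999, 0.046, 0.0], [0.0, 0.0, -1.0]]
ft_force: [-1.6, 0.7, 5.5]
width: 0.0229
finger_force: 35.0
```

```bash
sed -i "s/o\['width'\].round(4)/o['width']/" o.py
python3 o.py
```

```text
9.2 [0.56095 0.02342 0.0298 ] 0.022858650662065508 [-1.59  0.72  5.54] [0.11  0.24  0.025]
```

Bore 1 refuses the plug: contact starts level with the step and reaches 5.5 N. Now bore 2.

Request:
jog_arm --rows '[[[0, 0, -4, 0, 15], [0, 0, -12, 0, 15], [0, 0, -18, 0, 15], [15, 0, -18, 0, 15], [40, 0, -18, 0, 15], [55, -0.7, -18, 0, 15], [58.3, -0.7, -18, 0, 15], [58.3, -0.7, -16, 0, 15], [58.3, -0.7, -12, 0, 15], [58.3, -0.7, -9, 0, 15], [58.3, -0.7, -8, 0, 15], [58.3, -0.7, -8, 0, 15]]]'

```text
t: 10.4
ee_pos: [0.5573, 0.0812, 0.0373]
ee_rot: [[-0.046, 0.999, -0.001], [0.999, 0.046, -0.0], [-0.0, -0.001, -1.0]]
ft_force: [0.3, -0.3, -0.8]
width: 0.0229
finger_force: 35.0
```

Request:
jog_arm --rows '[[[0, 0, 0.5, 0, 15], [0, 0, 1, 0, 15], [0, 0, 1.5, 0, 15], [0, 0, 2, 0, 15], [0, 0, 2.5, 0, 15], [0, 0, 2.5, 0, 15]]]'

```text
t: 11.0
ee_pos: [0.5574, 0.0816, 0.0351]
ee_rot: [[-0.046, 0.999, -0.0], [0.999, 0.046, 0.0], [0.0, -0.0, -1.0]]
ft_force: [-0.1, -0.7, -1.0]
width: 0.0232
finger_force: 35.0
```

```bash
python3 o.py
```

```text
11.0 [0.55739 0.08161 0.03508] 0.023197145340316517 [-0.12 -0.7  -1.01] [-0.031 -0.091 -0.029]
```

Request:
jog_arm --rows '[[[0, 0, 0.5, 0, 15], [0, 0, 1, 0, 15], [0, 0, 1, 0, 15]]]'

```text
t: 11.3
ee_pos: [0.5573, 0.0816, 0.034]
ee_rot: [[-0.046, 0.999, -0.0], [0.999, 0.046, 0.0], [0.0, -0.0, -1.0]]
ft_force: [0.1, -0.2, -0.8]
width: 0.023
finger_force: 35.0
```

Request:
jog_arm --rows '[[[0, 0, 0.5, 0, 15], [0, 0, 0.5, 0, 15]]]'

```text
t: 11.5
ee_pos: [0.5574, 0.0816, 0.0336]
ee_rot: [[-0.046, 0.999, -0.0], [0.999, 0.046, -0.0], [-0.0, -0.0, -1.0]]
ft_force: [0.4, -0.5, -1.7]
width: 0.023
finger_force: 35.0
```

```bash
python3 o.py
```

```text
11.5 [0.55735 0.08157 0.03358] 0.023010405899981427 [ 0.35 -0.45 -1.66] [-0.021 -0.081  0.016]
```

There's no resistance 2.5 mm below the mouth, so the plug is entering bore 2. I'll keep going down and watch the forces.

Request:
jog_arm --rows '[[[0, 0, 1, 0, 15], [0, 0, 2, 0, 15], [0, 0, 3, 0, 15], [0, 0, 4, 0, 15], [0, 0, 4, 0, 15]]]'

```text
t: 12.0
ee_pos: [0.5573, 0.0816, 0.0295]
ee_rot: [[-0.046, 0.999, -0.0], [0.999, 0.046, -0.0], [-0.0, -0.0, -1.0]]
ft_force: [0.1, 0.2, -2.1]
width: 0.0232
finger_force: 35.0
```

Request:
jog_arm --rows '[[[0, 0, 1, 0, 15], [0, 0, 2, 0, 15], [0, 0, 3, 0, 15], [0, 0, 4, 0, 15], [0, 0, 5, 0, 15], [0, 0, 5, 0, 15]]]'

```text
t: 12.6
ee_pos: [0.5573, 0.0816, 0.0245]
ee_rot: [[-0.046, 0.999, -0.0], [0.999, 0.046, -0.0], [-0.0, -0.0, -1.0]]
ft_force: [0.1, 0.5, -0.5]
width: 0.0227
finger_force: 35.0
```

```bash
python3 o.py
```

```text
12.6 [0.55729 0.08157 0.02447] 0.022671003426143733 [ 0.08  0.49 -0.53] [-0.013 -0.105 -0.03 ]
```

Request:
jog_arm --rows '[[[0, 0, 1, 0, 15], [0, 0, 2, 0, 15], [0, 0, 2.5, 0, 15], [0, 0, 2.5, 0, 15]]]'

```text
t: 13.0
ee_pos: [0.5574, 0.0816, 0.0221]
ee_rot: [[-0.046, 0.999, -0.0], [0.999, 0.046, -0.0], [-0.0, -0.0, -1.0]]
ft_force: [-0.5, -0.5, 0.5]
width: 0.0234
finger_force: 35.0
```

Request:
jog_arm --rows '[[[0, 0, 0.5, 0, 15], [0, 0, 1, 0, 15], [0, 0, 1, 0, 15]]]'

```text
t: 13.3
ee_pos: [0.5575, 0.0816, 0.0213]
ee_rot: [[-0.046, 0.999, 0.0], [0.999, 0.046, 0.0], [0.0, 0.0, -1.0]]
ft_force: [-1.9, -0.5, 4.6]
width: 0.023
finger_force: 35.0
```

The flange is on the step at 4.6 N. Release and withdraw.

Request:
jog_arm --rows '[[[0, 0, -0.7, 0, 15], [0, 0, -0.7, 0, 30], [0, 0, -0.7, 0, 50], [0, 0, -0.7, 0, 60], [0, 0, -0.7, 0, 60], [0, 0, -0.7, 0, 60], [0, 0, -0.7, 0, 60]]]'

```text
t: 14.0
ee_pos: [0.5574, 0.0816, 0.0218]
ee_rot: [[-0.046, 0.999, -0.0], [0.999, 0.046, -0.0], [-0.0, -0.0, -1.0]]
ft_force: [-0.3, 0.3, -0.2]
width: 0.0601
finger_force: 0.0
```

Request:
jog_arm --rows '[[[0, 0, -10, 0, 60], [0, 0, -30, 0, 60], [0, 0, -60, 0, 60], [0, 0, -100, 0, 60], [0, 0, -140, 0, 60], [0, 0, -150, 0, 60], [0, 0, -150, 0, 60], [0, 0, -150, 0, 60], [0, 0, -150, 0, 60]]]'

```text
t: 14.9
ee_pos: [0.5564, 0.0815, 0.1703]
ee_rot: [[-0.046, 0.999, -0.002], [0.999, 0.046, -0.0], [-0.0, -0.002, -1.0]]
ft_force: [0.1, 1.3, -0.7]
width: 0.06
finger_force: 0.0
```

```bash
python3 o.py
python3 - <<'E'
from h import *
s=snapshot('side')
cv2.imwrite('pics/s5.png',cv2.resize(s['image'][190:290,270:400],None,fx=6,fy=6,interpolation=cv2.INTER_CUBIC))
c=proj(s,[.556,.0821,.067]);print(c,(c-[270,190])*6)
pts=np.array([world(s,u,v) for u in range(300,360) for v in range(210,270)]);k=(abs(pts[:,0]-.556)<.03)&(abs(pts[:,1]-.082)<.03)&(pts[:,2]>.044);print(k.sum(),pts[k].mean(0),pts[k].max(0))
E
```

```text
14.9 [0.55643 0.08146 0.17027] 0.06003147534585545 [ 0.09  1.28 -0.72] [-0.027 -0.117 -0.02 ]
[328.85440739 230.08206456] [353.12644434 240.49238733]
121 [0.55597898 0.08798803 0.05931083] [0.56801492 0.09482336 0.07037819]
```

View pics/s5.png

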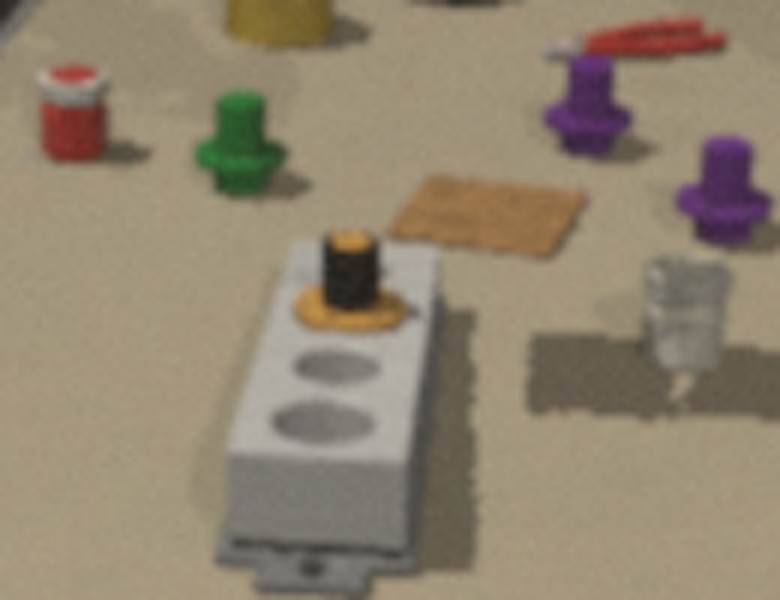

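The hub stands upright in bore 2, flange flat on the step at (351,308), with its top at the expected (352,240). The gripper is clear.

```bash
python3 -c "
from h import *
print(ticket.hand_in())"
```

```text
the job is handed in; nothing more can be done
None
```

The pad hub has the 28 mm plug: bore 1 (25.2 mm) refused it at about 5.5 N, bore 2 (29.2 mm) took it, and I left it there released with its flange on the step; the job is handed in, no verdict was returned.

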